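# Put a crimp die away in the locking die drawer

### The arm

A 7-joint arm with a two-finger parallel gripper is mounted at the origin on a cart in front of the work surface, level with it; the furniture and walls round the work are solid. World frame = base frame: x ahead of the robot, y to its left, z up, the work surface at z = 0. Lengths are in m, angles in rad, forces in N, time in s.
With the tool pointing down it reaches from about 0.425 to 0.875 m from the base axis. Payload 4.7 kg.
Tool frame: the origin (TCP) lies between the finger pads; the fingertips stand 17 mm ahead of it and the grasp point (between the pads) lies 2 mm behind it; z points along the fingers, y is the line along which they close (so a half turn about z gives the same grasp; the last joint's range is limited). The gripper opens to 87 mm and grips with 3 to 60 N. Pads are 19 mm wide; open, the fingers measure 117 mm over their backs; the gripper's body (75 mm by 190 mm) begins 51 mm behind the grasp point.
Start: joints at [1.228, 0.321, -0.07, 1.45, 0.023, 1.371, -0.057], TCP at [0.227, -0.609, 0.24] pointing down, gripper open.
Joint ranges: [-2.86, 2.86], [-0.3, 2.09], [-1.38, 1.24], [0.06, 2.45], [-1.56, 4.7], [0.09, 2.05], [-2.69, 2.69]. Speed limits (rad/s): [2.57, 2.57, 3.14, 3.14, 3.14, 3.14, 3.14].

### API

Orientations are given as a unit quaternion [w, x, y, z].
In Python, from bench import env, grab_frame, order gives the robot as it stands.
- The arm moves only by the tool apply_moves, never from a script. Its argument "motion" is a list of rows, each a list of 6 numbers: the shift along the tool's x, y, z in mm, then the turn, a rotation vector about the tool's x, y, z in degrees. A call has 1 to 10 rows; each row shifts and turns the commanded pose from where the row before left it, along the tool's axes as they then stand; what a row does not reach is not made up. A row lasts 1/10 s, in which the tool goes at most 50 mm and 8.59 degrees, less where a joint would pass 70% of its speed; a pose out of reach is approached as far as the arm can. A call is refused whole if a number of a shift passes 50 or a number of a turn 8.59, either way. A call with a gripper value outside its range is refused whole. "claw" is the closure, from -1 (fully open) to 1 (shut), set as the call begins (left out, the last holds). The fingers move at their own pace and stop on an object; "force" is the grip in N (left out, the last holds). Time passes only in rows, so rows that do not move let the fingers close. It gives the time, the measured TCP pose, the force, the opening and the grip force at its end, in the units of the state.
- env.get_obs(): the state, without advancing time (a new reading comes with each control period).
- grab_frame(name): name is "side" or "top"; returns a dict with "frame" (384x512x3 uint8, blue, green, red), "depth" (384x512 float32, m along the optical axis (not along the pixel's ray), 0 where there is no reading), "fx", "fy", "cx", "cy" (pixels), "R" (3x3) and "t" (3): a world point X has camera coordinates R X + t. Camera axes: x right, y down, z forward; pixel columns grow to the right and rows downward; lengths in m; the calibration is good to about 2 mm. A picture is of the moment at which its call begins.
- order.finish_job(): hands the job in; it is judged then, once.
The state is a dict: "clock": time; "joint_positions": joint angles; "qvel": joint speeds; "joint_torque": joint torques, N m; "ee_pos": TCP position; "eef_rot": TCP orientation; "wrist_force": force on the tool from outside, world axes, zero at the start; "torque": the same for the moment, N m; "width": opening from 0.0 (shut) to 1.0 (fully open); "gripper_force": force on a finger pad.
Only numpy, scipy, OpenCV 4.12 (cv2) and the standard library are available. Lean on these libraries where they do the work, as an engineer would, in place of code of your own. Each camera call takes 0.05 s, during which the arm holds its last target. There are 200 camera calls.

### The job

Put the crimp die that lies on top of the small grey die cabinet away in the cabinet's drawer: squeeze the drawer's handle to free the lock, draw the drawer out steadily, without a jerk, until you feel its stop, easing off there rather than wrenching at it, and let go so that it locks open; then set the die down flat in the empty left-hand bay. Leave the drawer locked open, the other die in its bay and the bottle beside the cabinet standing where it is.

Things in the scene. Friction and masses are not known exactly. Their poses are not given: they have to be found in the camera images.
- cabinet: Fixed grey sheet-metal cabinet, 120 deep (x) x 170 wide (y) x 78 high, with one drawer. Origin: centre of its underside, on the bench; x points to its back, y to its left as seen from the front, z up; the drawer front is at x=-64.5. Flat rubber-covered top at z=76 with 2 mm side lips. At its right stands a crimp press 390 high: reach round or over it.
- die_drawer (a joint): Drawer travel in m, along the cabinet's -x: 0 = shut and locked. The hard stop inside is clamped at a different place each time, 0.064 to 0.090, unseen: it must be felt. About 3 N of friction on the way. Shut, the lock gives 1 to 2 mm of play. Within 1.5 mm of the stop the released lock snaps out again, and the drawer can no longer go back in.
- latch (a joint): Travel of the handle's lever in m: 0 = sprung out (lock can catch), 0.008 = pressed fully toward the fixed grip. Needs about 8 N to start, 14 N at 0.005 where the lock is free, 18 N to bottom; pinch with 20 to 30 N. Springs back when let go; let go between the two ends it stays held in at 0.005, its bolt riding on a rail, so under 0.002 with the drawer out means locked open.
- handle (a point): Middle of the squeeze handle on the drawer, 28 mm out from its front, 50 mm above the bench. Two upright black plates, each 37 long (x), 7 thick (y), 32 high (z 34 to 66): fixed grip with its outer face at y=-19, sprung lever at y=+19 (moves 8 mm to -y). Their outer ends, from 10 mm in front of this point, have 5 mm lips (48 mm over both). Pinch across y from above.
- empty_bay (a point): Centre of the floor of the drawer's empty left-hand bay, moves with the drawer, axes as the cabinet. Bay 54 (x) x 70 (y) mm, its walls 14 mm high; the drawer front rises 56 mm above the floor, 27 mm in front of this point. Its floor is 14 mm above the bench. Open to above only when the drawer is out.
- filled_bay (a point): The same point of the right-hand bay, 75 mm to the right of the empty bay's; the stored die stands in it.
- stop_lug: Small steel lug (8 mm) low on the outside of the drawer, at its rear left, 48 mm behind the cabinet's centre when shut; inside the cabinet it runs against the rubber-faced hard stop. Moves with the drawer. The stop must not be loaded with more than 35 N: pull at 0.02 to 0.04 m/s toward the end and quit as soon as the pull rises by 10 to 15 N.
- die: Loose steel crimp die, about 0.42 kg, at first on the cabinet top. Base plate 44 (x) x 62 (y) x 8 mm high; on it, centred, a block 32 (x) x 44 (y) up to z=35. Origin: centre of the underside. Grip the block, e.g. across its 44 mm (y). It fits the bay only with its long side across the drawer (either way round), 4 to 5 mm of play a side.
- stored_die: A die like the first, loose in the right-hand bay, inside the drawer. Must stay in its bay.
- oil_bottle: Plastic oil bottle with pointed cap, 38 mm diameter, 120 high, standing loose on the bench at the left of the cabinet. Origin: centre of its underside. To be left standing.

How it is judged:
By the outcome, as a careful person would: the job done as asked, in the order asked, and still so for the second after the job is handed in, with the robot touching nothing.
It also fails if it takes over 54 s, if anything falls off the work surface, if the arm or the gripper's body presses on something with over 40 N, if the wrist force passes 120 N, or if a joint passes its speed limit or range.

## Working session

There is one attempt and no reset: what is moved stays moved. The work goes in short steps, Python scripts to look and compute and a tool call to move; the robot and the scene stay as the last step left them, time stands still between calls to the robot, and variables do not carry over. Pictures are saved under pics/ and viewed, at most 10 in all, crops included, and the job is handed in when it is done.

Besides the shell and the picture viewer there is one more tool, called after "Call:" by a JSON object that holds its "method" and its "body", one argument or row to a line. apply_moves: Moves the arm, as the interface text tells. Its arguments: {"type":"object","properties":{"motion":{"type":"array","items":{"type":"array","items":{"type":"number"}}},"claw":{"type":"number"},"force":{"type":"number"}},"required":["motion"]}

```bash
mkdir -p pics; python3 - <<'E'
from bench import env, grab_frame
import cv2,numpy as np
o=env.get_obs(); print({k:np.round(v,4).tolist() for k,v in o.items()})
for n in("side","top"):
    f=grab_frame(n); cv2.imwrite(f"pics/{n}0.png",f["frame"]); np.savez(f"{n}0.npz",**f)
    print(n,f["fx"],f["cx"],f["cy"],np.round(f["R"],3).tolist(),np.round(f["t"],3), np.round(-f["R"].T@f["t"],3))
E
```

```text
{'clock': 0.0, 'joint_positions': [1.2281, 0.3218, -0.0701, 1.4517, 0.0226, 1.3708, -0.0569], 'qvel': [-0.0002, -0.0011, 0.0008, -0.0004, -0.0004, -0.0013, -0.0022], 'joint_torque': [0.0002, -49.1278, -0.4038, -31.2526, -0.0641, 0.0436, 0.0002], 'ee_pos': [0.2268, -0.6086, 0.2385], 'eef_rot': [-0.001, 0.9841, 0.1775, -0.0002], 'wrist_force': [0.1506, 0.9442, 0.9607], 'torque': [0.0072, 0.0094, 0.0289], 'gripper_force': 0.0, 'width': 1.0018}
side 424.15275734330766 259.6252850163913 193.25321108784905 [[-0.868, -0.497, -0.02], [-0.229, 0.435, -0.871], [0.441, -0.751, -0.491]] [0.597 0.101 0.821] [0.179 0.868 0.503]
top 495.0882035419877 252.39947516999072 195.07493547822392 [[0.026, -1.0, 0.017], [-0.999, -0.027, -0.021], [0.021, -0.016, -1.0]] [0.198 0.542 0.932] [0.517 0.228 0.94 ]
```

View pics/side0.png

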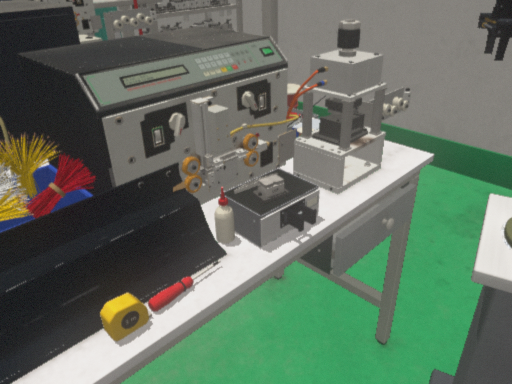

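View pics/top0.png

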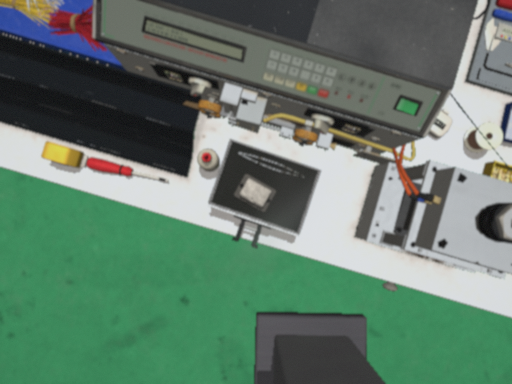

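The top view shows the cabinet's dark top around (265,188), with the die at (255,191), handle plates at (240,229) and (257,235), the bottle at (208,160) and the press on the right from x=360. The side view shows the cabinet at (270,205) and the bottle at (224,220). Next I'll zoom in on both.

```bash
python3 - <<'E'
import cv2,numpy as np
a=cv2.imread("pics/top0.png")[130:260,190:335]; b=cv2.imread("pics/side0.png")[165:250,200:335]
A=cv2.resize(a,None,fx=4,fy=4,interpolation=cv2.INTER_CUBIC); B=cv2.resize(b,None,fx=5,fy=5,interpolation=cv2.INTER_CUBIC)
cv2.imwrite("pics/topz.png",A); cv2.imwrite("pics/sidez.png",B)
E
```

```text
(no output)
```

View pics/topz.png

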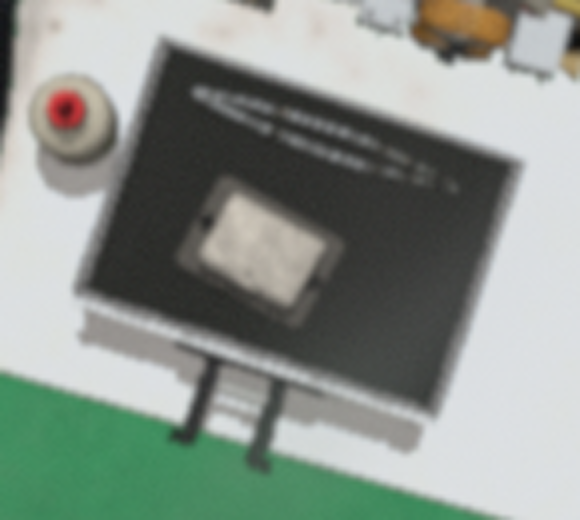

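View pics/sidez.png

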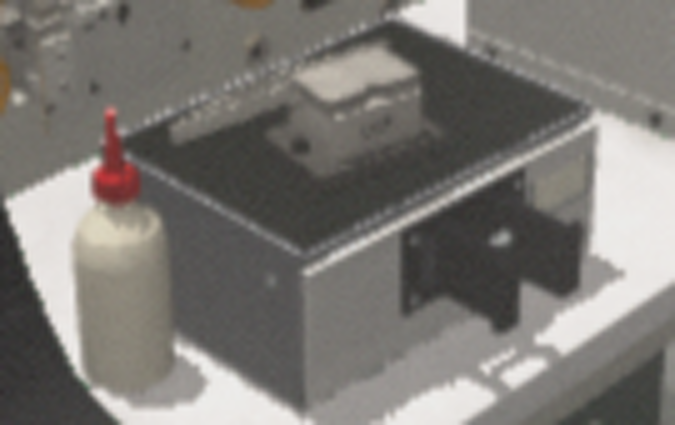

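The zooms show the die block's top at zoom (265,250), turned a few degrees from the cabinet. Two handle plates stick out at zoom (205,400) and (265,425). The bottle stands clear at the front-left. Now I'll measure using depth and rays from both views.

```bash
cat > h.py <<'E'
import cv2,numpy as np
def cloud(f):
    d=f["depth"]; v,u=np.mgrid[:d.shape[0],:d.shape[1]]
    c=np.stack([(u-f["cx"])/f["fx"]*d,(v-f["cy"])/f["fy"]*d,d],-1)
    p=(c-f["t"])@f["R"]; p[d<=0]=np.nan; return p
def rect(P):
    (c,s,a)=cv2.minAreaRect((P[:,:2]*1000).astype(np.float32)); return np.round(c,1),np.round(s,1),round(a,1)
E
python3 - <<'E'
from h import *
for n in("top","side"):
    f=dict(np.load(n+"0.npz")); p=cloud(f); np.set_printoptions(suppress=True,precision=4)
    roi=(p[...,0]>.35)&(p[...,0]<.7)&(p[...,1]>.05)&(p[...,1]<.4)
    for nm,lo,hi in(("cabtop",.070,.083),("diebase",.081,.088),("dietop",.104,.118),("handle",.058,.069),("bottle",.1,.13)):
        m=(roi&(p[...,2]>lo)&(p[...,2]<hi)).astype(np.uint8)
        k,l,st,ce=cv2.connectedComponentsWithStats(m)
        for i in np.argsort(-st[1:,4])[:3]+1:
            if st[i,4]>12:
                P=p[l==i]; print(n,nm,st[i,4],np.round(ce[i]),np.median(P,0),*rect(P))
E
```

```text
top cabtop 6001 [265. 186.] [0.5543 0.1859 0.0747] [548.8 193.9] [170.3 124.5] 72.5
top cabtop 201 [171. 131.] [0.6427 0.3574 0.0764] [643.1 359.2] [84.1  7.8] 74.4
top cabtop 138 [207. 159.] [0.5946 0.2929 0.0729] [597.6 295.7] [30.6 28.3] 28.0
top diebase 344 [254. 194.] [0.5378 0.2107 0.0828] [538.8 210. ] [61.9 44. ] 62.4
top diebase 127 [172. 129.] [0.6456 0.3556 0.0846] [647.  358.6] [84.8  7. ] 73.2
top dietop 439 [255. 193.] [0.5387 0.21   0.1097] [538.8 210.2] [44.3 31. ] 64.8
top dietop 235 [181. 100.] [0.6913 0.3364 0.1109] [692.9 343.5] [73.1 11.6] 74.2
top dietop 56 [342. 139.] [0.632  0.0668 0.1132] [632.2  66.5] [31.4  3.1] 75.2
top handle 315 [250. 230.] [0.4764 0.2121 0.0652] [469.4 214.9] [78.2 47.2] 72.4
top handle 144 [171. 135.] [0.6376 0.3602 0.0636] [637.1 360.5] [81.5  6.9] 75.0
top handle 118 [208. 160.] [0.5937 0.2918 0.0651] [597.5 295.2] [35.8 37.2] 2.6
top bottle 551 [190. 103.] [0.6905 0.3251 0.1119] [688.1 319.4] [130.2  29.5] 69.8
top bottle 491 [255. 193.] [0.5386 0.2102 0.1095] [538.8 210.1] [43.8 32. ] 62.3
top bottle 101 [271. 127.] [0.6486 0.1856 
[... 582 characters left out ...]
 0.1109] [683.1 312.3] [144.2  34.5] 77.5
side dietop 236 [271. 181.] [0.536  0.2149 0.111 ] [539.  211.5] [45.6 32. ] 59.6
side dietop 83 [251. 158.] [0.6274 0.1383 0.1104] [626.9 135.8] [39.  13.6] 59.9
side handle 624 [282. 211.] [0.4879 0.2389 0.0641] [508.2 232.4] [195.9  94.5] 41.6
side handle 303 [232. 179.] [0.6591 0.1729 0.0641] [659.2 161.2] [226.8   9.6] 75.6
side handle 252 [186. 224.] [0.6386 0.3624 0.0636] [638.4 359.7] [82.   9.9] 72.7
side bottle 1484 [205. 174.] [0.6679 0.2755 0.1152] [663.5 217.9] [341.8  42.4] 75.4
side bottle 288 [271. 182.] [0.5352 0.2167 0.1105] [538.9 211.5] [45.6 32.1] 60.2
side bottle 28 [222. 192.] [0.5971 0.2977 0.1093] [597.  297.1] [4.7 7.4] 19.5
```

```bash
cat >> h.py <<'E'
PSI=np.radians(-17.5); O=np.array([.551,.1933])
ex=np.array([np.cos(PSI),np.sin(PSI)]); ey=np.array([-np.sin(PSI),np.cos(PSI)])
def cab(P): q=P[...,:2]-O; return np.stack([q@ex,q@ey,P[...,2]],-1)
def world(x,y): return O+x*ex+y*ey
E
python3 - <<'E'
from h import *
np.set_printoptions(suppress=True,precision=4)
for n in("top","side"):
    f=dict(np.load(n+"0.npz")); p=cloud(f); c=cab(p)
    t=(abs(c[...,0])<.09)&(abs(c[...,1])<.1)&(c[...,2]>.072)&(c[...,2]<.08)
    print(n,"top ext",[np.percentile(c[t][:,i],[1,99]) for i in(0,1)])
    m=(c[...,0]<-.075)&(c[...,0]>-.15)&(abs(c[...,1])<.06)&(c[...,2]>.055)&(c[...,2]<.075)
    for s in(1,-1):
        P=c[m&(c[...,1]*s>0)]; print(n,"plate",len(P),P.min(0),P.max(0),np.median(P,0))
    r=(p[...,0]>.3)&(p[...,0]<.8)&(p[...,1]>-.35)&(p[...,1]<.12)
    for lo in(.1,.15,.2,.25,.3,.36):
        P=p[r&(p[...,2]>lo)&(p[...,2]<lo+.06)]; 
        if len(P): print(n,"press",lo,len(P),P.min(0),P.max(0))
E
```

```text
top top ext [array([-0.059 ,  0.0589]), array([-0.0835,  0.0836])]
top plate 87 [-0.1077  0.0119  0.0556] [-0.0753  0.0236  0.0678] [-0.0931  0.0159  0.0644]
top plate 88 [-0.1079 -0.0233  0.0555] [-0.0754 -0.0111  0.0678] [-0.0926 -0.0159  0.064 ]
top press 0.1 3562 [ 0.412  -0.1864  0.1   ] [0.6599 0.1198 0.1599]
top press 0.15 1278 [ 0.4571 -0.1881  0.1501] [0.6422 0.1197 0.2098]
top press 0.2 3431 [ 0.4201 -0.1525  0.2   ] [0.6449 0.12   0.26  ]
top press 0.25 9325 [ 0.4331 -0.137   0.25  ] [0.673 0.12  0.31 ]
top press 0.3 15187 [ 0.4788 -0.1128  0.3   ] [0.7784 0.12   0.3599]
top press 0.36 399 [ 0.4844 -0.0858  0.36  ] [ 0.5267 -0.0691  0.3715]
side top ext [array([-0.0602,  0.06  ]), array([-0.0835,  0.0861])]
side plate 103 [-0.1084  0.0129  0.0551] [-0.0753  0.0248  0.0676] [-0.0943  0.0193  0.0634]
side plate 108 [-0.1091 -0.0248  0.0551] [-0.0752 -0.01    0.0678] [-0.0952 -0.0126  0.0628]
side press 0.1 4007 [ 0.3984 -0.35    0.1   ] [0.6579 0.1198 0.1599]
side press 0.15 2753 [ 0.4073 -0.3499  0.15  ] [0.6498 0.12   0.2099]
side press 0.2 2735 [ 0.4206 -0.1545  0.2   ] [0.6489 0.12   0.26  ]
side press 0.25 3532 [ 0.4328 -0.1586  0.25  ] [0.6704 0.1199 0.31  ]
side press 0.3 2410 [ 0.4472 -0.1257  0.3   ] [0.7999 0.1199 0.36  ]
side press 0.36 168 [ 0.4809 -0.1021  0.36  ] [ 0.5266 -0.067   0.3747]
```

Call:
{"method": "apply_moves", "body": {
  "motion": [
    [0, 0, -15, 0, 0, -5],
    [0, 0, -28, 0, 0, -8.5],
    [0, 0, -28, 0, 0, -8.5],
    [0, 0, -28, 0, 0, -8.5],
    [0, 0, -28, 0, 0, -8.5],
    [0, 0, -28, 0, 0, -8.5],
    [0, 0, -28, 0, 0, -8.5],
    [0, 0, -28, 0, 0, -8.5],
    [0, 0, -10, 0, 0, -7]
  ],
  "claw": -1
}}

```text
clock: 1.0
ee_pos: [0.2272, -0.6094, 0.4635]
eef_rot: [0.002, 0.693, 0.721, -0.001]
wrist_force: [-0.8, -0.3, -0.6]
width: 1.001
gripper_force: 0.0
```

```bash
cat >> h.py <<'E'
from scipy.spatial.transform import Rotation as Ro
def delta(targets,yaw):
    "tool-frame shifts (mm) leg by leg at the present orientation, and turn about tool z (deg) so that tool y points at world angle yaw"
    from bench import env
    o=env.get_obs(); w,x,y,z=o["eef_rot"]; R=Ro.from_quat([x,y,z,w]); p=np.array(o["ee_pos"])
    ty=R.apply([0,1,0]); a=np.degrees(np.arctan2(ty[1],ty[0]))
    print("t",round(o["clock"],2),"p",np.round(p,4),"tilt",np.round(R.apply([0,0,1]),3),"tool-y",round(a,2),"F",np.round(o["wrist_force"],1),"q",np.round(o["joint_positions"],2))
    for t in targets:
        t=np.array(t); print("leg",np.round(R.inv().apply(t-p)*1000,1)); p=t
    print("turn",round(-((yaw-a+180)%360-180),2))
E
python3 -c "
from h import *
delta([(.42,-.3,.46),(.455,.222,.46)],72.5)"
```

```text
t 1.0 p [ 0.2272 -0.6094  0.4635] tilt [ 0.002 -0.003 -1.   ] tool-y 2.26 F [-0.8 -0.3 -0.6] q [ 1.32  0.34 -0.22  1.    0.07  1.81  1.17]
leg [301.5 204.9   2.7]
leg [520.2  55.5  -1.7]
turn -70.24
```

Call:
{"method": "apply_moves", "body": {
  "motion": [
    [20, 14, 0, 0, 0, 0],
    [35, 24, 0, 0, 0, 0],
    [38, 26, 0, 0, 0, 0],
    [38, 26, 0, 0, 0, 0],
    [38, 26, 0, 0, 0, 0],
    [38, 26, 0, 0, 0, 0],
    [38, 26, 0, 0, 0, 0],
    [38, 25, 0, 0, 0, 0],
    [30, 8, 0, 0, 0, 0]
  ]
}}

```text
clock: 1.9
ee_pos: [0.4194, -0.2857, 0.46]
eef_rot: [-0.0, 0.693, 0.721, 0.001]
wrist_force: [0.4, 0.3, -0.3]
width: 0.999
gripper_force: 0.0
```

Call:
{"method": "apply_moves", "body": {
  "motion": [
    [45, 5, 0, 0, 0, 0],
    [45, 5, 0, 0, 0, 0],
    [45, 5, 0, 0, 0, 0],
    [45, 5, 0, 0, 0, 0],
    [45, 5, 0, 0, 0, 0],
    [45, 5, 0, 0, 0, 0],
    [45, 5, 0, 0, 0, 0],
    [45, 5, 0, 0, 0, 0],
    [45, 5, 0, 0, 0, 0],
    [45, 5, 0, 0, 0, 0]
  ]
}}

```text
clock: 2.9
ee_pos: [0.4515, 0.1638, 0.4605]
eef_rot: [0.001, 0.695, 0.719, -0.0]
wrist_force: [-0.0, 0.5, -1.0]
width: 0.998
gripper_force: 0.0
```

Call:
{"method": "apply_moves", "body": {
  "motion": [
    [30, 3, 0, 0, 0, -8.5],
    [0, 0, 0, 0, 0, -8.5],
    [0, 0, 0, 0, 0, -8.5],
    [0, 0, 0, 0, 0, -8.5],
    [0, 0, 0, 0, 0, -8.5],
    [0, 0, 0, 0, 0, -8.5],
    [0, 0, 0, 0, 0, -8.5],
    [0, 0, 0, 0, 0, -8.5],
    [0, 0, 0, 0, 0, -2],
    [0, 0, 0, 0, 0, 0]
  ]
}}

```text
clock: 3.9
ee_pos: [0.4538, 0.192, 0.4602]
eef_rot: [-0.0, 0.157, 0.988, -0.0]
wrist_force: [0.3, 0.3, 0.2]
width: 0.998
gripper_force: 0.0
```

```bash
python3 -c "
from h import *
w=world(-.091,-.004); print(w)
delta([(*w,.20),(*w,.048)],72.5)"
```

```text
[0.46300893 0.21684936]
t 3.9 p [0.4538 0.192  0.4602] tilt [-0.001 -0.    -1.   ] tool-y 71.94 F [0.3 0.3 0.2] q [ 0.63  0.01 -1.07  1.38  0.01  1.76  0.81]
leg [ -1.1  26.6 260.2]
leg [-1.00e-01  1.00e-01  1.52e+02]
turn -0.56
```

Call:
{"method": "apply_moves", "body": {
  "motion": [
    [-1, 15, 20, 0, 0, -0.5],
    [0, 12, 40, 0, 0, 0],
    [0, 0, 48, 0, 0, 0],
    [0, 0, 48, 0, 0, 0],
    [0, 0, 48, 0, 0, 0],
    [0, 0, 40, 0, 0, 0],
    [0, 0, 20, 0, 0, 0],
    [0, 0, 20, 0, 0, 0],
    [0, 0, 20, 0, 0, 0],
    [0, 0, 0, 0, 0, 0]
  ]
}}

```text
clock: 4.9
ee_pos: [0.4613, 0.2164, 0.1539]
eef_rot: [-0.003, 0.153, 0.988, -0.001]
wrist_force: [0.6, -0.3, 0.5]
width: 1.001
gripper_force: 0.0
```

```bash
python3 - <<'E'
from h import *
from bench import grab_frame
w=world(-.091,-.004); delta([(*w,.048)],72.5)
f=grab_frame("top"); cv2.imwrite("pics/top1.png",cv2.resize(np.hstack([f["frame"][150:290,180:330],grab_frame("side")["frame"][140:280,230:380]]),None,fx=2.6,fy=2.6))
E
```

```text
t 4.9 p [0.4613 0.2164 0.1539] tilt [-0.005 -0.001 -1.   ] tool-y 72.4 F [ 0.6 -0.3  0.5] q [ 0.5   0.22 -1.09  1.87  0.21  1.18  0.61]
leg [ -2.    1.2 105.9]
turn -0.1
```

View pics/top1.png

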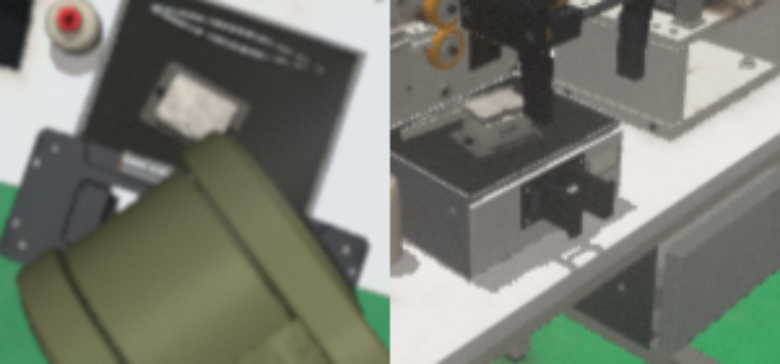

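The wrist is aligned square with the cabinet over the handle, with one finger on each side and the die clear behind it. Next I'll descend and pinch.

Call:
{"method": "apply_moves", "body": {
  "motion": [
    [-2, 1, 20, 0, 0, 0],
    [0, 0, 25, 0, 0, 0],
    [0, 0, 25, 0, 0, 0],
    [0, 0, 20, 0, 0, 0],
    [0, 0, 12, 0, 0, 0],
    [0, 0, 4, 0, 0, 0],
    [0, 0, 0, 0, 0, 0]
  ]
}}

```text
clock: 5.7
ee_pos: [0.4658, 0.218, 0.0511]
eef_rot: [0.0, 0.153, 0.988, 0.0]
wrist_force: [-0.4, 1.0, -0.5]
width: 1.001
gripper_force: 0.0
```

```bash
python3 -c "
from h import *
w=world(-.091,-.004); delta([(*w,.048)],72.5)"
```

```text
t 5.7 p [0.4658 0.218  0.0511] tilt [ 0.001  0.    -1.   ] tool-y 72.43 F [-0.4  1.  -0.5] q [ 0.38  0.38 -1.    1.96  0.38  1.    0.47]
leg [ 2.3 -2.   3.1]
turn -0.07
```

Call:
{"method": "apply_moves", "body": {
  "motion": [
    [2, -2, 3, 0, 0, 0],
    [0, 0, 0, 0, 0, 0]
  ]
}}

```text
clock: 5.9
ee_pos: [0.463, 0.2164, 0.048]
eef_rot: [0.0, 0.153, 0.988, -0.0]
wrist_force: [-1.3, -0.8, 0.7]
width: 1.0
gripper_force: 0.0
```

Call:
{"method": "apply_moves", "body": {
  "motion": [
    [0, 0, 0, 0, 0, 0],
    [0, 0, 0, 0, 0, 0],
    [0, 0, 0, 0, 0, 0],
    [0, 0, 0, 0, 0, 0],
    [0, 0, 0, 0, 0, 0],
    [0, 0, 0, 0, 0, 0],
    [0, 0, 0, 0, 0, 0],
    [0, 0, 0, 0, 0, 0]
  ],
  "claw": 1,
  "force": 26
}}

```text
clock: 6.7
ee_pos: [0.4629, 0.2166, 0.0477]
eef_rot: [0.0, 0.152, 0.988, -0.0]
wrist_force: [-3.4, -4.9, 6.9]
width: 0.359
gripper_force: 18.8
```

```bash
python3 -c "
from h import *
w=world(-.091,-.004); delta([(*w,.048)],72.5)
from bench import env; o=env.get_obs(); print(o['width']*87,o['gripper_force'],np.array(o['wrist_force'])[:2]@ex,np.array(o['wrist_force'])[:2]@ey)"
```

```text
t 6.7 p [0.4629 0.2166 0.0477] tilt [ 0.    -0.001 -1.   ] tool-y 72.49 F [-3.4 -4.9  6.9] q [ 0.39  0.38 -1.    1.97  0.38  0.99  0.47]
leg [-0.1  0.3 -0.3]
turn -0.01
31.215906817520473 18.761818633647636 -1.743158394135079 -5.705824067481748
```

Call:
{"method": "apply_moves", "body": {
  "motion": [
    [0, 0, 0, 0, 0, 0],
    [0, 0, 0, 0, 0, 0],
    [0, 0, 0, 0, 0, 0],
    [0, 0, 0, 0, 0, 0]
  ],
  "force": 28
}}

```text
clock: 7.1
ee_pos: [0.4626, 0.2157, 0.0476]
eef_rot: [-0.0, 0.153, 0.988, -0.001]
wrist_force: [-1.4, -2.3, 4.4]
width: 0.334
gripper_force: 28.0
```

Call:
{"method": "apply_moves", "body": {
  "motion": [
    [0.5, 0, 0, 0, 0, 0],
    [1, 0, 0, 0, 0, 0],
    [1.5, 0, 0, 0, 0, 0],
    [2, 0, 0, 0, 0, 0],
    [2.5, 0, 0, 0, 0, 0],
    [2.5, 0, 0, 0, 0, 0]
  ]
}}

```text
clock: 7.7
ee_pos: [0.454, 0.2184, 0.0476]
eef_rot: [0.001, 0.153, 0.988, -0.001]
wrist_force: [0.7, -5.4, 3.8]
width: 0.336
gripper_force: 28.0
```

Call:
{"method": "apply_moves", "body": {
  "motion": [
    [2.5, 0, 0, 0, 0, 0],
    [2.5, 0, 0, 0, 0, 0],
    [2.5, 0, 0, 0, 0, 0],
    [2.5, 0, 0, 0, 0, 0],
    [2.5, 0, 0, 0, 0, 0],
    [2.5, 0, 0, 0, 0, 0],
    [2.5, 0, 0, 0, 0, 0],
    [2.5, 0, 0, 0, 0, 0],
    [2.5, 0, 0, 0, 0, 0],
    [2.5, 0, 0, 0, 0, 0]
  ]
}}

```text
clock: 8.7
ee_pos: [0.43, 0.226, 0.0476]
eef_rot: [0.001, 0.153, 0.988, -0.001]
wrist_force: [0.1, -6.2, 4.7]
width: 0.334
gripper_force: 28.0
```

Call:
{"method": "apply_moves", "body": {
  "motion": [
    [2.5, 0, 0, 0, 0, 0],
    [2.5, 0, 0, 0, 0, 0],
    [2.5, 0, 0, 0, 0, 0],
    [2.5, 0, 0, 0, 0, 0],
    [2.5, 0, 0, 0, 0, 0],
    [2.5, 0, 0, 0, 0, 0],
    [2.5, 0, 0, 0, 0, 0],
    [2.5, 0, 0, 0, 0, 0],
    [2.5, 0, 0, 0, 0, 0]
  ]
}}

```text
clock: 9.6
ee_pos: [0.4085, 0.2328, 0.0476]
eef_rot: [0.001, 0.153, 0.988, -0.001]
wrist_force: [1.7, -6.7, 5.5]
width: 0.336
gripper_force: 28.0
```

```bash
python3 -c "
from h import *
delta([],72.5)
from bench import env; o=env.get_obs(); F=np.array(o['wrist_force'])[:2]; print(cab(np.array(o['ee_pos'])),F@ex,F@ey)"
```

```text
t 9.6 p [0.4085 0.2328 0.0476] tilt [ 0.001 -0.002 -1.   ] tool-y 72.42 F [ 1.7 -6.7  5.5] q [ 0.4   0.29 -1.06  2.06  0.31  0.96  0.44]
turn -0.08
[-0.14773269 -0.00520759  0.04764526] 3.6573099411260683 -5.834723506257198
```

Call:
{"method": "apply_moves", "body": {
  "motion": [
    [2.5, 0, 0, 0, 0, 0],
    [2.5, 0, 0, 0, 0, 0]
  ]
}}

```text
clock: 9.8
ee_pos: [0.4037, 0.2343, 0.0476]
eef_rot: [0.001, 0.153, 0.988, -0.001]
wrist_force: [0.9, -5.6, 6.1]
width: 0.333
gripper_force: 28.0
```

Call:
{"method": "apply_moves", "body": {
  "motion": [
    [2, 0, 0, 0, 0, 0]
  ]
}}

```text
clock: 9.9
ee_pos: [0.4017, 0.2349, 0.0476]
eef_rot: [0.0, 0.153, 0.988, -0.001]
wrist_force: [0.2, -5.4, 5.0]
width: 0.332
gripper_force: 28.0
```

Call:
{"method": "apply_moves", "body": {
  "motion": [
    [2, 0, 0, 0, 0, 0]
  ]
}}

```text
clock: 10.0
ee_pos: [0.3999, 0.2355, 0.0476]
eef_rot: [0.0, 0.153, 0.988, -0.001]
wrist_force: [1.1, -5.4, 5.6]
width: 0.338
gripper_force: 28.0
```

Call:
{"method": "apply_moves", "body": {
  "motion": [
    [2, 0, 0, 0, 0, 0]
  ]
}}

```text
clock: 10.1
ee_pos: [0.398, 0.2361, 0.0476]
eef_rot: [0.0, 0.153, 0.988, -0.001]
wrist_force: [0.2, -5.0, 5.3]
width: 0.338
gripper_force: 28.0
```

Call:
{"method": "apply_moves", "body": {
  "motion": [
    [2, 0, 0, 0, 0, 0]
  ]
}}

```text
clock: 10.2
ee_pos: [0.3961, 0.2367, 0.0476]
eef_rot: [0.0, 0.153, 0.988, -0.001]
wrist_force: [0.6, -6.5, 5.0]
width: 0.339
gripper_force: 28.0
```

Call:
{"method": "apply_moves", "body": {
  "motion": [
    [2, 0, 0, 0, 0, 0]
  ]
}}

```text
clock: 10.3
ee_pos: [0.3942, 0.2373, 0.0476]
eef_rot: [0.0, 0.153, 0.988, -0.001]
wrist_force: [1.0, -4.9, 4.9]
width: 0.336
gripper_force: 28.0
```

Call:
{"method": "apply_moves", "body": {
  "motion": [
    [2, 0, 0, 0, 0, 0]
  ]
}}

```text
clock: 10.4
ee_pos: [0.3923, 0.2379, 0.0476]
eef_rot: [0.0, 0.153, 0.988, -0.001]
wrist_force: [0.6, -6.1, 4.9]
width: 0.336
gripper_force: 28.0
```

Call:
{"method": "apply_moves", "body": {
  "motion": [
    [2, 0, 0, 0, 0, 0]
  ]
}}

```text
clock: 10.5
ee_pos: [0.3903, 0.2385, 0.0476]
eef_rot: [0.0, 0.153, 0.988, -0.001]
wrist_force: [1.3, -6.5, 5.0]
width: 0.338
gripper_force: 28.0
```

Call:
{"method": "apply_moves", "body": {
  "motion": [
    [2, 0, 0, 0, 0, 0]
  ]
}}

```text
clock: 10.6
ee_pos: [0.3891, 0.2389, 0.0476]
eef_rot: [0.001, 0.153, 0.988, -0.001]
wrist_force: [6.6, -6.2, 1.4]
width: 0.338
gripper_force: 28.0
```

Call:
{"method": "apply_moves", "body": {
  "motion": [
    [0, 0, 0, 0, 0, 0]
  ]
}}

```text
clock: 10.7
ee_pos: [0.3891, 0.2388, 0.0476]
eef_rot: [0.001, 0.153, 0.988, -0.001]
wrist_force: [4.1, -5.8, 3.8]
width: 0.333
gripper_force: 28.0
```

Call:
{"method": "apply_moves", "body": {
  "motion": [
    [1.5, 0, 0, 0, 0, 0]
  ]
}}

```text
clock: 10.8
ee_pos: [0.389, 0.2389, 0.0477]
eef_rot: [0.002, 0.153, 0.988, -0.001]
wrist_force: [9.0, -7.5, -1.0]
width: 0.334
gripper_force: 28.0
```

Call:
{"method": "apply_moves", "body": {
  "motion": [
    [-1, 0, 0, 0, 0, 0],
    [-0.5, 0, 0, 0, 0, 0]
  ]
}}

```text
clock: 11.0
ee_pos: [0.3892, 0.2388, 0.0476]
eef_rot: [0.001, 0.153, 0.988, -0.001]
wrist_force: [1.8, -5.1, 4.0]
width: 0.333
gripper_force: 28.0
```

Call:
{"method": "apply_moves", "body": {
  "motion": [
    [0, 0, 0, 0, 0, 0],
    [0, 0, 0, 0, 0, 0],
    [0, 0, 0, 0, 0, 0],
    [0, 0, 0, 0, 0, 0],
    [0, 0, 0, 0, 0, 0],
    [0, 0, 0, 0, 0, 0]
  ],
  "claw": -1
}}

```text
clock: 11.6
ee_pos: [0.3873, 0.2404, 0.0473]
eef_rot: [-0.001, 0.153, 0.988, -0.0]
wrist_force: [-0.7, 0.2, 1.0]
width: 0.799
gripper_force: 0.0
```

Call:
{"method": "apply_moves", "body": {
  "motion": [
    [0, 0, -5, 0, 0, 0],
    [0, 0, -15, 0, 0, 0],
    [0, 0, -25, 0, 0, 0],
    [0, 0, -25, 0, 0, 0],
    [0, 0, -30, 0, 0, 0],
    [0, 0, -20, 0, 0, 0],
    [0, 0, 0, 0, 0, 0]
  ]
}}

```text
clock: 12.3
ee_pos: [0.3896, 0.2414, 0.1702]
eef_rot: [0.003, 0.153, 0.988, 0.001]
wrist_force: [0.1, -0.6, -0.1]
width: 1.001
gripper_force: 0.0
```

```bash
python3 - <<'E'
from h import *
from bench import grab_frame
w=np.array([.5388,.2106]); delta([(*w,.168),(*w,.109)],62)
F=[grab_frame("top"),grab_frame("side")]
for n,f in zip(("top","side"),F): np.savez(n+"1.npz",**f)
cv2.imwrite("pics/top2.png",cv2.resize(np.hstack([F[0]["frame"][140:290,180:330],F[1]["frame"][140:290,210:360]]),None,fx=2.6,fy=2.6))
E
```

```text
t 12.3 p [0.3896 0.2414 0.1702] tilt [ 0.006  0.    -1.   ] tool-y 72.44 F [ 0.1 -0.6 -0.1] q [ 0.59 -0.02 -1.17  1.97 -0.02  1.17  0.69]
leg [-151.5   15.7    3. ]
leg [ 0.3 -0.1 59. ]
turn 10.44
```

View pics/top2.png

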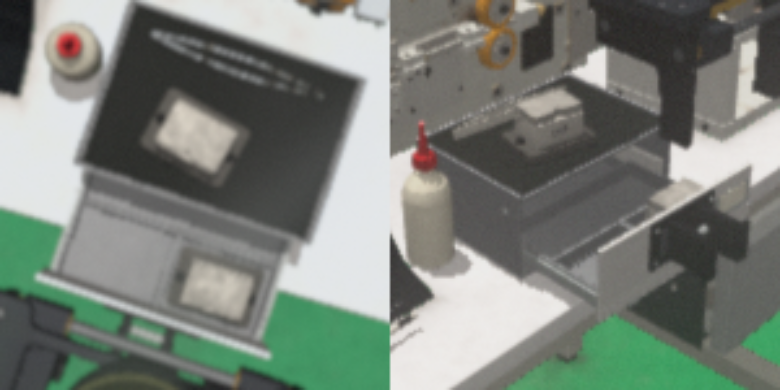

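The drawer is out. The empty left bay is at about zoom (115,240), the stored die sits in its bay, and the die on top and the bottle haven't moved. Now I'll measure the drawer.

```bash
python3 - <<'E'
from h import *
np.set_printoptions(suppress=True,precision=4)
for n in("top","side"):
    f=dict(np.load(n+"1.npz")); c=cab(cloud(f)); x,y,z=[c[...,i] for i in range(3)]
    def show(nm,m):
        P=c[m]; print(n,nm,len(P),*[np.percentile(P[:,i],[2,50,98]) for i in range(3)]) if len(P)>5 else print(n,nm,len(P))
    show("front",(x<-.12)&(x>-.16)&(abs(y)<.1)&(abs(y)>.03)&(z>.06)&(z<.08))
    show("floorL",(x<-.062)&(x>-.14)&(y>-.02)&(y<.1)&(z>.008)&(z<.02))
    show("wallL",(x<-.075)&(x>-.13)&(y>-.02)&(y<.1)&(z>.022)&(z<.032))
    show("stored top",(x<-.06)&(x>-.14)&(y<-.01)&(z>.043)&(z<.055))
    show("plates L",(x<-.155)&(x>-.2)&(y>0.0)&(y<.05)&(z>.04)&(z<.07))
    show("plates R",(x<-.155)&(x>-.2)&(y<0.0)&(y>-.05)&(z>.04)&(z<.07))
    r=(abs(x)<.06)&(abs(y)<.08)&(z>.104)&(z<.118); print(n,"die",rect(cloud(f)[r]),np.median(z[r]))
E
```

```text
top front 175 [-0.1436 -0.1391 -0.1373] [-0.0805 -0.03    0.0806] [0.061  0.0684 0.0722]
top floorL 1733 [-0.137  -0.0999 -0.0633] [-0.016   0.0314  0.0712] [0.0093 0.0127 0.0189]
top wallL 284 [-0.1282 -0.094  -0.0782] [-0.0165  0.023   0.0781] [0.0225 0.0257 0.0297]
top stored top 417 [-0.1376 -0.1116 -0.0971] [-0.0641 -0.0372 -0.0155] [0.0435 0.0478 0.0527]
top plates L 29 [-0.1722 -0.1571 -0.1553] [0.0007 0.0136 0.0196] [0.049  0.0626 0.0649]
top plates R 21 [-0.1585 -0.1566 -0.1551] [-0.0196 -0.0122 -0.0009] [0.0494 0.0597 0.068 ]
top die (array([538.5, 210.2]), array([43.8, 30.8]), 61.8) 0.10959178463764441
side front 243 [-0.1437 -0.1403 -0.1372] [-0.0796  0.0367  0.0835] [0.0602 0.0671 0.0715]
side floorL 275 [-0.1399 -0.0869 -0.0623] [-0.0129  0.0488  0.0834] [0.0109 0.015  0.0197]
side wallL 240 [-0.1266 -0.0839 -0.0767] [-0.015   0.0661  0.0803] [0.0224 0.0264 0.0296]
side stored top 142 [-0.1168 -0.1065 -0.0966] [-0.056  -0.0332 -0.0136] [0.0441 0.0494 0.0511]
side plates L 214 [-0.1848 -0.1718 -0.1558] [0.0133 0.0196 0.0248] [0.0404 0.0558 0.0669]
side plates R 211 [-0.1846 -0.1737 -0.1562] [-0.0209 -0.0124 -0.0098] [0.041  0.0559 0.0668]
side die (array([538.5, 211.1]), array([45.9, 33.2]), 63.7) 0.11078824903551962
```

```bash
python3 - <<'E'
from h import *
np.set_printoptions(suppress=True,precision=1)
for n in("top","side"):
    f=dict(np.load(n+"1.npz")); c=cab(cloud(f)); x,y,z=[c[...,i] for i in range(3)]
    w=(z>.022)&(z<.033)
    m=w&(x<-.092)&(x>-.128)&(y>-.02)&(y<.1)
    print(n,"wall y",*np.histogram(y[m]*1000,np.arange(-16,92,3)))
    m=w&(y>.012)&(y<.062)&(x>-.14)&(x<-.06); print(n,"wall x",*np.histogram(x[m]*1000,np.arange(-140,-59,3)))
    m=(z<.019)&(z>.008)&(y>.012)&(y<.062)&(x>-.15)&(x<-.062); print(n,"floor x",*np.histogram(x[m]*1000,np.arange(-143,-60,3)))
    m=(z<.019)&(z>.008)&(x<-.095)&(x>-.125)&(y>-.02)&(y<.1); print(n,"floor y",*np.histogram(y[m]*1000,np.arange(-16,92,3)))
    m=(z>.045)&(z<.056)&(x>-.132)&(x<-.07)&(y<0)&(y>-.075); P=c[m]; print(n,"stored",rect(P),np.median(P[:,2])*1000)
    m=(z>.062)&(z<.073)&(x<-.13)&(x>-.148)&(abs(y)>.035); P=c[m]; print("front x",np.histogram(P[:,0]*1000,np.arange(-148,-131,2)))
E
```

```text
top wall y [10 11  5  1 17 33  4  0  0  0  0  0  0  0  0  0  0  0  0  0  0  0  0  0
  0  0  0  0  0 18 27 17  0  0  0] [-16 -13 -10  -7  -4  -1   2   5   8  11  14  17  20  23  26  29  32  35
  38  41  44  47  50  53  56  59  62  65  68  71  74  77  80  83  86  89]
top wall x [18  0  0  0  0  0  0  0  0  0  0  0  0  0  0  0  0  0  8 39  0  0  0  0
  0  0] [-140 -137 -134 -131 -128 -125 -122 -119 -116 -113 -110 -107 -104 -101
  -98  -95  -92  -89  -86  -83  -80  -77  -74  -71  -68  -65  -62]
top floor x [ 0 21 41 45 42 44 44 42 42 44 42 44 40 44 41 43 44 42 43 27 10 44 43 43
 42 44 45] [-143 -140 -137 -134 -131 -128 -125 -122 -119 -116 -113 -110 -107 -104
 -101  -98  -95  -92  -89  -86  -83  -80  -77  -74  -71  -68  -65  -62]
top floor y [ 2  4  6 21  7  0 25 25 26 25 26 25 26 26 27 25 26 25 26 24 26 26 24 26
 27 26 25 26 25 14  0  0  0  0  0] [-16 -13 -10  -7  -4  -1   2   5   8  11  14  17  20  23  26  29  32  35
  38  41  44  47  50  53  56  59  62  65  68  71  74  77  80  83  86  89]
top stored (array([-110.8,  -36.7]), array([28.1, 43.6]), 1.4) 47.90866117824591
front x (array([ 
[... 596 characters left out ...]
de floor x [62 16  0  0  0  0  0  0  0  0  2  3  6  5  7  9 14 11 12 17 38  0  0  0
  0  8 22] [-143 -140 -137 -134 -131 -128 -125 -122 -119 -116 -113 -110 -107 -104
 -101  -98  -95  -92  -89  -86  -83  -80  -77  -74  -71  -68  -65  -62]
side floor y [ 0  0  0  0  0  0  0  0  0  0  0  0  0  0  0  0  0  0  1  1  4  3  5 11
  5  2  0  0  0  1  5 11  0  0  0] [-16 -13 -10  -7  -4  -1   2   5   8  11  14  17  20  23  26  29  32  35
  38  41  44  47  50  53  56  59  62  65  68  71  74  77  80  83  86  89]
side stored (array([-106.5,  -35.4]), array([22. , 45.1]), 1.1) 49.40527431107813
front x (array([ 0,  0,  3, 94, 73, 15,  0,  0]), array([-148, -146, -144, -142, -140, -138, -136, -134, -132]))
```

Call:
{"method": "apply_moves", "body": {
  "motion": [
    [-20, 2, 0, 0, 0, 0],
    [-30, 3, 0, 0, 0, 0],
    [-35, 4, 0, 0, 0, 0],
    [-35, 4, 0, 0, 0, 0],
    [-22, 3, 0, 0, 0, 0],
    [-9, 0, 0, 0, 0, 0],
    [0, 0, 0, 0, 0, 5],
    [0, 0, 0, 0, 0, 5.5],
    [0, 0, 0, 0, 0, 0],
    [0, 0, 0, 0, 0, 0]
  ]
}}

```text
clock: 13.4
ee_pos: [0.5358, 0.2102, 0.167]
eef_rot: [-0.0, 0.241, 0.971, -0.0]
wrist_force: [-0.1, 0.5, 0.3]
width: 0.999
gripper_force: 0.0
```

```bash
python3 -c "
from h import *
w=(.5386,.2105); delta([(*w,.109)],62)"
```

```text
t 13.4 p [0.5358 0.2102 0.167 ] tilt [-0.001 -0.001 -1.   ] tool-y 62.14 F [-0.1  0.5  0.3] q [ 0.42  0.38 -1.02  1.71  0.34  1.25  0.41]
leg [-2.4  1.6 58. ]
turn 0.14
```

Call:
{"method": "apply_moves", "body": {
  "motion": [
    [-2, 1.5, 15, 0, 0, 0],
    [0, 0, 15, 0, 0, 0],
    [0, 0, 14, 0, 0, 0],
    [0, 0, 8, 0, 0, 0],
    [0, 0, 4, 0, 0, 0],
    [0, 0, 2, 0, 0, 0],
    [0, 0, 0, 0, 0, 0]
  ]
}}

```text
clock: 14.1
ee_pos: [0.5394, 0.2104, 0.1095]
eef_rot: [0.0, 0.242, 0.97, 0.0]
wrist_force: [0.0, 1.1, 0.3]
width: 1.001
gripper_force: 0.0
```

```bash
python3 -c "
from h import *
w=(.5386,.2105); delta([(*w,.109)],62)"
```

```text
t 14.1 p [0.5394 0.2104 0.1095] tilt [ 0.  0. -1.] tool-y 61.95 F [0.  1.1 0.3] q [ 0.38  0.44 -0.98  1.76  0.4   1.16  0.36]
leg [ 0.7 -0.3  0.5]
turn -0.05
```

Call:
{"method": "apply_moves", "body": {
  "motion": [
    [0, 0, 0, 0, 0, 0],
    [0, 0, 0, 0, 0, 0],
    [0, 0, 0, 0, 0, 0],
    [0, 0, 0, 0, 0, 0],
    [0, 0, 0, 0, 0, 0],
    [0, 0, 0, 0, 0, 0],
    [0, 0, 0, 0, 0, 0],
    [0, 0, 0, 0, 0, 0]
  ],
  "claw": 1,
  "force": 40
}}

```text
clock: 14.9
ee_pos: [0.5391, 0.2099, 0.1095]
eef_rot: [-0.0, 0.242, 0.97, -0.0]
wrist_force: [-0.6, -0.4, 1.5]
width: 0.505
gripper_force: 40.0
```

Call:
{"method": "apply_moves", "body": {
  "motion": [
    [0, 0, -3, 0, 0, 0],
    [0, 0, -8, 0, 0, 0],
    [0, 0, -15, 0, 0, 0],
    [0, 0, -15, 0, 0, 0],
    [0, 0, -10, 0, 0, 0],
    [0, 0, 0, 0, 0, 0]
  ]
}}

```text
clock: 15.5
ee_pos: [0.5405, 0.211, 0.163]
eef_rot: [0.002, 0.242, 0.97, 0.001]
wrist_force: [0.3, 0.0, -3.1]
width: 0.503
gripper_force: 40.0
```

```bash
python3 - <<'E'
from h import *
from bench import grab_frame
delta([],72.5)
F=[grab_frame("top"),grab_frame("side")]
f=F[1]; p=cloud(f); c=cab(p)
cv2.imwrite("pics/p3.png",cv2.resize(np.hstack([F[0]["frame"][140:290,180:330],F[1]["frame"][110:260,210:360]]),None,fx=2.6,fy=2.6))
E
```

```text
t 15.5 p [0.5405 0.211  0.163 ] tilt [ 0.004  0.001 -1.   ] tool-y 61.94 F [ 0.3  0.  -3.1] q [ 0.42  0.39 -1.01  1.7   0.35  1.24  0.4 ]
turn -10.56
```

View pics/p3.png

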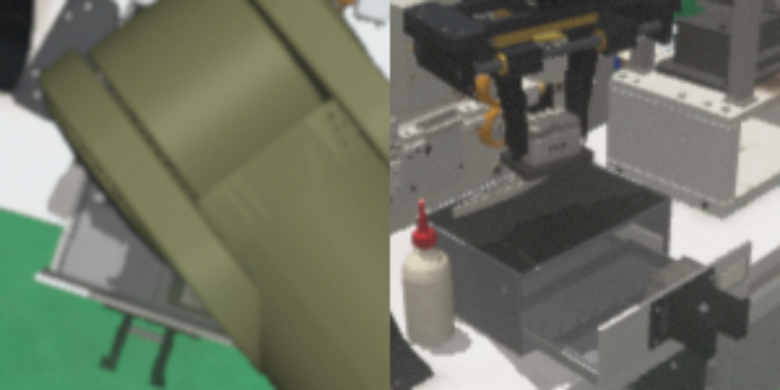

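The die is held level between the fingers, and the bottle and drawer are unchanged. Next I'll turn square and carry it to the bay.

Call:
{"method": "apply_moves", "body": {
  "motion": [
    [0, 0, 0, 0, 0, -5],
    [0, 0, 0, 0, 0, -5.5],
    [0, 0, 0, 0, 0, 0]
  ]
}}

```text
clock: 15.9
ee_pos: [0.5388, 0.21, 0.1596]
eef_rot: [-0.001, 0.152, 0.988, -0.0]
wrist_force: [-0.8, -0.4, -2.9]
width: 0.501
gripper_force: 40.0
```

```bash
python3 -c "
from h import *
w=world(-.1105,.0375)+.0007*ex; print(w,np.hypot(*w)); delta([(*w,.163),(*w,.0485)],72.5)"
```

```text
[0.45755835 0.26208188] 0.5273011979519224
t 15.9 p [0.5388 0.21   0.1596] tilt [-0.002 -0.    -1.   ] tool-y 72.46 F [-0.8 -0.4 -2.9] q [ 0.44  0.41 -1.05  1.71  0.37  1.25  0.57]
leg [93.2 25.2 -3.2]
leg [-2.000e-01  1.000e-01  1.145e+02]
turn -0.04
```

Call:
{"method": "apply_moves", "body": {
  "motion": [
    [8, 2, 0, 0, 0, 0],
    [20, 5, 0, 0, 0, 0],
    [25, 7, 0, 0, 0, 0],
    [22, 6, 0, 0, 0, 0],
    [13, 4, 0, 0, 0, 0],
    [5, 1, 0, 0, 0, 0],
    [0, 0, 12, 0, 0, 0],
    [0, 0, 25, 0, 0, 0],
    [0, 0, 10, 0, 0, 0],
    [0, 0, 0, 0, 0, 0]
  ]
}}

```text
clock: 16.9
ee_pos: [0.4575, 0.2607, 0.1114]
eef_rot: [-0.002, 0.153, 0.988, -0.001]
wrist_force: [1.0, -0.1, -3.3]
width: 0.5
gripper_force: 40.0
```

```bash
python3 -c "
from h import *
w=world(-.1105,.0375)+.0007*ex; delta([(*w,.0665),(*w,.0475)],72.5)"
```

```text
t 16.9 p [0.4575 0.2607 0.1114] tilt [-0.004 -0.001 -1.   ] tool-y 72.37 F [ 1.  -0.1 -3.3] q [ 0.38  0.35 -1.09  1.88  0.34  1.13  0.43]
leg [ 0.2  1.5 44.9]
leg [-0.1  0.  19. ]
turn -0.13
```

Call:
{"method": "apply_moves", "body": {
  "motion": [
    [0, 1, 10, 0, 0, 0],
    [0, 0.5, 14, 0, 0, 0],
    [0, 0, 12, 0, 0, 0],
    [0, 0, 7, 0, 0, 0],
    [0, 0, 0, 0, 0, 0],
    [0, 0, 0, 0, 0, 0]
  ]
}}

```text
clock: 17.5
ee_pos: [0.4586, 0.2638, 0.0705]
eef_rot: [-0.0, 0.152, 0.988, 0.0]
wrist_force: [-0.2, 0.9, -3.5]
width: 0.505
gripper_force: 40.0
```

```bash
python3 - <<'E'
from h import *
from bench import grab_frame
w=world(-.1105,.0375)+.0007*ex; delta([(*w,.0475)],72.5)
F=[grab_frame("side")]
cv2.imwrite("pics/p4.png",cv2.resize(F[0]["frame"][130:250,210:360],None,fx=5,fy=5,interpolation=cv2.INTER_CUBIC))
E
```

```text
t 17.5 p [0.4586 0.2638 0.0705] tilt [-0.  0. -1.] tool-y 72.46 F [-0.2  0.9 -3.5] q [ 0.33  0.41 -1.05  1.91  0.41  1.06  0.38]
leg [ 0.5 -2.  23. ]
turn -0.04
```

View pics/p4.png

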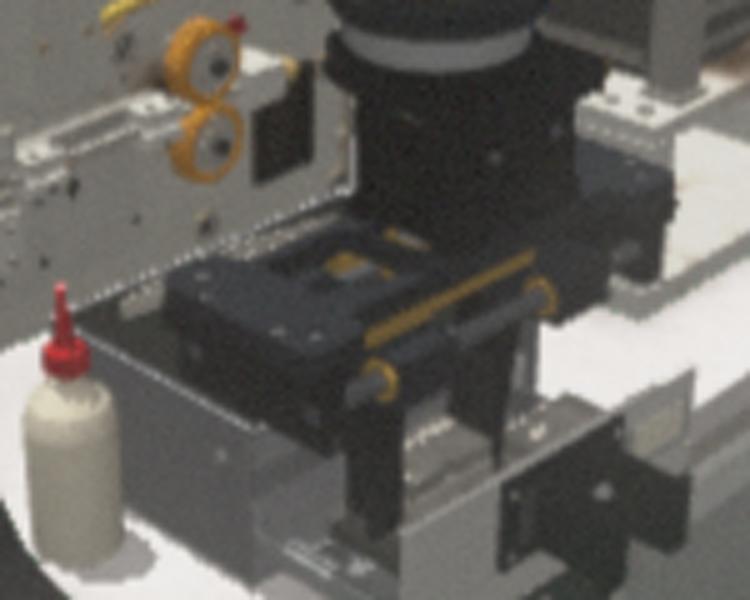

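The die hangs over the left bay, between the drawer front and the cabinet, with the bottle clear. I'll correct sideways by 2 mm and then lower it.

Call:
{"method": "apply_moves", "body": {
  "motion": [
    [0.5, -2, 2, 0, 0, 0],
    [0, 0, 3, 0, 0, 0],
    [0, 0, 4, 0, 0, 0],
    [0, 0, 3, 0, 0, 0],
    [0, 0, 2, 0, 0, 0],
    [0, 0, 0, 0, 0, 0]
  ]
}}

```text
clock: 18.15
ee_pos: [0.4573, 0.2617, 0.0561]
eef_rot: [-0.0, 0.153, 0.988, -0.0]
wrist_force: [-0.1, 0.8, -3.8]
width: 0.498
gripper_force: 40.0
```

```bash
python3 - <<'E'
from h import *
w=world(-.1105,.0375)+.0007*ex; delta([(*w,.0475)],72.5)
E
```

```text
t 18.15 p [0.4573 0.2617 0.0561] tilt [-0.001 -0.    -1.   ] tool-y 72.45 F [-0.1  0.8 -3.8] q [ 0.32  0.42 -1.03  1.93  0.42  1.03  0.36]
leg [-0.1  0.5  8.6]
turn -0.05
```

Inside the walls with no contact force. I'll lower it to the floor.

Call:
{"method": "apply_moves", "body": {
  "motion": [
    [0, 0, 2, 0, 0, 0],
    [0, 0, 2, 0, 0, 0],
    [0, 0, 2, 0, 0, 0],
    [0, 0, 1, 0, 0, 0],
    [0, 0, 0, 0, 0, 0]
  ]
}}

```text
clock: 18.65
ee_pos: [0.4574, 0.2617, 0.0493]
eef_rot: [-0.0, 0.153, 0.988, -0.0]
wrist_force: [-0.1, -0.7, -3.6]
width: 0.501
gripper_force: 40.0
```

Call:
{"method": "apply_moves", "body": {
  "motion": [
    [0, 0, 0.7, 0, 0, 0],
    [0, 0, 0, 0, 0, 0]
  ]
}}

```text
clock: 18.85
ee_pos: [0.4576, 0.2618, 0.0488]
eef_rot: [0.0, 0.153, 0.988, -0.0]
wrist_force: [-0.2, 0.3, -2.9]
width: 0.495
gripper_force: 40.0
```

Call:
{"method": "apply_moves", "body": {
  "motion": [
    [0, 0, 0.7, 0, 0, 0],
    [0, 0, 0, 0, 0, 0]
  ]
}}

```text
clock: 19.05
ee_pos: [0.4575, 0.2618, 0.048]
eef_rot: [-0.0, 0.153, 0.988, -0.0]
wrist_force: [-0.2, -0.2, -3.3]
width: 0.496
gripper_force: 40.0
```

Call:
{"method": "apply_moves", "body": {
  "motion": [
    [0, 0, 0.7, 0, 0, 0],
    [0, 0, 0, 0, 0, 0]
  ]
}}

```text
clock: 19.25
ee_pos: [0.4576, 0.2618, 0.0475]
eef_rot: [0.0, 0.153, 0.988, -0.0]
wrist_force: [0.3, -0.3, -2.7]
width: 0.503
gripper_force: 40.0
```

Call:
{"method": "apply_moves", "body": {
  "motion": [
    [0, 0, 0.7, 0, 0, 0],
    [0, 0, 0, 0, 0, 0]
  ]
}}

```text
clock: 19.45
ee_pos: [0.4577, 0.2619, 0.0474]
eef_rot: [0.0, 0.153, 0.988, -0.0]
wrist_force: [-2.0, -1.2, 5.1]
width: 0.504
gripper_force: 40.0
```

The die is on the floor. I'll release with a part opening and rise straight up.

Call:
{"method": "apply_moves", "body": {
  "motion": [
    [0, 0, 0, 0, 0, 0],
    [0, 0, 0, 0, 0, 0],
    [0, 0, 0, 0, 0, 0],
    [0, 0, 0, 0, 0, 0]
  ],
  "claw": -0.35
}}

```text
clock: 19.85
ee_pos: [0.4576, 0.2619, 0.0467]
eef_rot: [0.0, 0.153, 0.988, 0.0]
wrist_force: [-0.2, 0.4, -0.2]
width: 0.669
gripper_force: 0.0
```

Call:
{"method": "apply_moves", "body": {
  "motion": [
    [0, 0, -5, 0, 0, 0],
    [0, 0, -10, 0, 0, 0],
    [0, 0, -20, 0, 0, 0],
    [0, 0, -35, 0, 0, 0],
    [0, 0, -45, 0, 0, 0],
    [0, 0, -45, 0, 0, 0],
    [0, 0, -45, 0, 0, 0],
    [0, 0, -45, 0, 0, 0],
    [0, 0, -30, 0, 0, 0],
    [0, 0, 0, 0, 0, 0]
  ]
}}

```text
clock: 20.85
ee_pos: [0.4589, 0.2638, 0.3319]
eef_rot: [0.004, 0.152, 0.988, 0.002]
wrist_force: [0.1, 0.9, -0.4]
width: 0.676
gripper_force: 0.0
```

```bash
python3 - <<'E'
from h import *
from bench import grab_frame
delta([],72.5)
F=[grab_frame("top"),grab_frame("side")]
for n,f in zip(("top","side"),F):
    c=cab(cloud(f)); x,y,z=[c[...,i] for i in range(3)]
    for nm,m in(("die",(z>.042)&(z<.058)&(x>-.132)&(x<-.07)&(y>.005)&(y<.075)),("stored",(z>.042)&(z<.058)&(x>-.132)&(x<-.07)&(y<0)&(y>-.075)),("lever",(x<-.16)&(x>-.2)&(y>0)&(y<.05)&(z>.04)&(z<.07)),("bottle",(y>.09)&(y<.14)&(x>-.02)&(x<.05)&(z>.06)&(z<.13))):
        P=c[m]
        if len(P)>5: print(n,nm,len(P),rect(P),np.percentile(P[:,2],[10,50,90]).round(4),P[:,1].max())
cv2.imwrite("pics/p5.png",cv2.resize(np.hstack([F[0]["frame"][140:290,180:330],F[1]["frame"][140:290,210:360]]),None,fx=2.6,fy=2.6))
E
```

```text
t 20.85 p [0.4589 0.2638 0.3319] tilt [ 0.008  0.003 -1.   ] tool-y 72.47 F [ 0.1  0.9 -0.4] q [ 0.54  0.14 -1.2   1.58  0.13  1.51  0.6 ]
turn -0.03
top die 46 (array([-96.4,  37.1]), array([ 4.9, 41.6]), 0.5) [0.0432 0.0465 0.0493] 0.057849522579465865
top stored 7 (array([-103.5,  -56.4]), array([18.6,  4.1]), 1.6) [0.045  0.047  0.0491] -0.05408035954096279
top bottle 337 (array([ 13.9, 111.7]), array([35.7, 35.8]), 45.5) [0.0636 0.0715 0.094 ] 0.1298546530610378
side die 171 (array([-105.5,   39.5]), array([45. , 22.7]), 88.3) [0.0473 0.0493 0.0504] 0.062111605438638785
side stored 143 (array([-106.7,  -35.2]), array([21.4, 44.9]), 0.8) [0.0473 0.0493 0.0503] -0.012756375862277236
side lever 175 (array([-173.,   17.]), array([12.1, 25.4]), 80.4) [0.0436 0.0565 0.0662] 0.024760738028977006
side bottle 324 (array([  9.1, 116.4]), array([36.9, 26. ]), 49.0) [0.0622 0.074  0.098 ] 0.13078470140161846
```

View pics/p5.png

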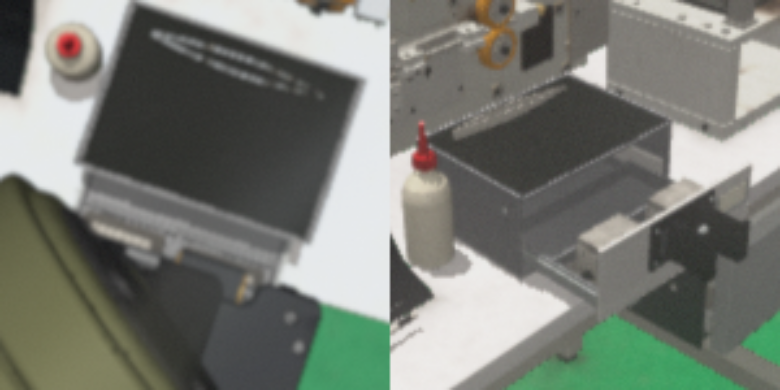

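Both dies stand at the same height (top z 49 mm) in their bays, the lever is sprung out, the drawer is open, and the bottle is standing. The gripper is clear of everything.

```bash
python3 -c "
from bench import order; print(order.finish_job())"
```

```text
the job is handed in; nothing more can be done
None
```

The job is handed in: the die lies flat in the empty left-hand bay, the drawer is open at its stop (about 77 mm out) with the lever sprung out so the lock has caught, and the stored die and the bottle are where they were; the hand-in gave no verdict.

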